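Load the tape onto the paint caddy and hold the caddy up level

ROBOT

A 6-joint arm with a two-finger parallel gripper is mounted at the origin on the work surface. World frame = base frame: x ahead of the robot, y to its left, z up, the work surface at z = 0. Lengths are in m, angles in rad, forces in N, time in s.
With the tool pointing down it reaches from about 0.425 to 0.95 m from the base axis. Payload 14.7 kg.
Tool frame: the origin (TCP) lies on the centre line of the jaws, within the pads' length; the fingertips stand robot.tip_extent ahead of it and the grasp point (between the pads) lies 8 mm behind it (robot.tip_extent is the distance from the TCP to the fingertips, in m); z points along the fingers, y is the line along which they close (so a half turn about z gives the same grasp; the last joint's range is limited). The gripper opens to 85 mm and grips with 20 to 120 N. Pads are 22 mm wide; open, the fingers measure 114 mm over their backs; the gripper's body (76 mm by 85 mm) begins 54 mm behind the grasp point. The pads swing forward as they close: fully open they stand 13 mm farther back than shut.
Start: joints at [1.082, 0.48, 1.596, -0, 1.065, -0.047], TCP at [0.278, 0.588, 0.242] pointing down, gripper open.
Joint ranges: [-2.75, 2.75], [-0.82, 2.05], [0.23, 2.67], [-1.56, 4.7], [0.09, 2.69], [-2.92, 2.92]. Speed limits (rad/s): [1.89, 1.89, 2.39, 3.01, 3.01, 3.01].

INTERFACE

Orientations are given as [roll, pitch, yaw] about the fixed x, y, z axes, in that order (R = Rz(yaw) Ry(pitch) Rx(roll)).
In Python, from bench import readout, vision, workorder, robot gives the robot as it stands. The module is installed in compiled form; this text tells all that it offers.
- The arm moves only by the tool play_rows, never from a script. Its argument "deltas" is a list of rows, each an object of numbers: "dx", "dy", "dz": the shift along the world's x, y, z normalised to -1 to 1, where 1 is 0.8 m; "ax", "ay", "az": the turn, a rotation vector about the world's x, y, z normalised to -1 to 1, where 1 is 45 degrees; "fingers": the opening, from -1 (shut) to 1 (fully open). In form: [{"dx": .., "dy": .., "dz": .., "ax": .., "ay": .., "az": .., "fingers": ..}, ...]. A call has 1 to 20 rows; each row is the pose to reach, as a shift and turn from the pose commanded when the call began; what a row does not reach only later rows make up. A row lasts 1/12 s, in which the tool goes at most 41.7 mm and 7.16 degrees, less where a joint would pass 70% of its speed; a pose out of reach is approached as far as the arm can. A call with a number of a shift or a turn outside -1 to 1 is refused whole. A call with a gripper value outside its range is refused whole. The fingers move at their own pace and stop on an object; "squeeze" is the grip in N (left out, the last holds). Time passes only in rows, so rows that repeat a pose let the fingers close. It gives the time, the measured TCP pose, the force, the opening and the grip force at its end, in the units of the state.
- readout.read_state(): the state, without advancing time (a new reading comes with each control period).
- vision.camera(name): name is "scene" or "top" or "wrist"; returns a dict with "img" (384x512x3 uint8, red, green, blue), "range_z" (384x512 float32, m along the optical axis (not along the pixel's ray), 0 where there is no reading), "fx", "fy", "cx", "cy" (pixels), "D" ([k1, k2, p1, p2, k3] as OpenCV has them; the pictures are not rectified), "T" (4x4, takes a point from camera to world coordinates); the wrist camera has in their place "tool_from_camera" (4x4, takes a point from camera to tool coordinates, whose origin is the TCP and whose axes are the flange's). Camera axes: x right, y down, z forward; pixel columns grow to the right and rows downward; lengths in m; the calibration is good to about 2 mm. A picture is of the moment at which its call begins: read the wrist's pose just before it.
- workorder.hand_in(): hands the job in; it is judged then, once.
The state is a dict: "clock": time; "joints": joint angles; "joint_velocities": joint speeds; "effort": joint torques, N m; "tool_pos": TCP position; "orientation": TCP orientation; "wrist_force": force on the tool from outside, world axes, zero at the start; "wrist_torque": the same for the moment, N m; "opening": finger opening in m; "grip_force": force on a finger pad.
Only numpy, scipy, OpenCV 4.12 (cv2) and the standard library are available. Lean on these libraries where they do the work, as an engineer would, in place of code of your own. Each camera call takes 0.05 s, during which the arm holds its last target. There are 200 camera calls.

TASK

Clearing up after stencilling: thread the small cream roll of masking tape onto the upright post of the wooden paint caddy, let it go and see that it lies flat on the post's ledge. Then take the caddy by the bare top of that post, lift it without tipping, about a hand's breadth (10 cm) clear of the table with the roll and all four pots still in place, and finish while holding it there, level and still, for a colleague to take from you. Leave the other things on the table where they are.

Things in the scene. Friction and masses are not known exactly. Their poses are not given: they have to be found in the camera images.
- caddy: loose beech caddy: block 152 x 152 x 22 mm with four wells 14 mm deep, 48 mm wide (centres 43 mm from the middle along x and y), a pot loose in each, lids 63 mm high, and a central post that is tape spindle and carrying handle. With pots about 0.7 kg, up to 0.85 kg, balanced about the post within some 10 mm. Origin: centre of its underside, on the table; z along the post.
- caddy_ledge (a point): on the post's axis at the top of its round ledge (52 mm across, 6 mm thick), 75 mm above the caddy's underside, higher than the pots' lids: here the underside of the mounted roll lies. Below the ledge the post is 30 mm thick; above it, a dark rod 20 mm thick.
- caddy_grip (a point): on the post's axis 122 mm above the caddy's underside: middle of the 20 mm rod's part that stays bare above the mounted roll (the roll's top comes to 99 mm; the rod is straight to 134 mm and ends in a round tip at 144 mm).
- roll_center (a point): centre (12 mm above its underside) of the small cream roll of masking tape on a brown card core, lying flat on the table: 60 mm outside, hole 30 mm, 24 mm high, about 45 g. z along the hole.
- roll: the same small roll; origin at the centre of its underside.
- pot_gold: closed gold paint pot with a white lid, 45 mm across and 55 mm high, about 85 g; stands loose in one of the caddy's four wells. Origin: centre of its underside, z up.
- pot_red: closed red paint pot with a white lid, 45 mm across and 55 mm high, about 85 g; stands loose in one of the caddy's four wells. Origin: centre of its underside, z up.
- pot_blue: closed blue paint pot with a white lid, 45 mm across and 55 mm high, about 85 g; stands loose in one of the caddy's four wells. Origin: centre of its underside, z up.
- pot_green: closed green paint pot with a white lid, 45 mm across and 55 mm high, about 85 g; stands loose in one of the caddy's four wells. Origin: centre of its underside, z up.
- big_roll: large white roll of tape lying flat, 106 mm outside, 24 mm high: not part of the job.
- open_jar: empty gold jar without its lid, 52 mm across, 55 mm high: not part of the job.
- jar_lid: white jar lid lying upside down, 54 mm across, 13 mm high: not part of the job.
- brush: flat brush with a wooden handle, lying, 190 mm long, 42 mm wide, 20 mm high: not part of the job.
- ruler: metal ruler lying flat, 310 x 32 x 5 mm: not part of the job.
- glue_stick: yellow and orange glue stick standing upright, 29 mm across, 98 mm high: not part of the job.
- trimmer: grey paper trimmer at the left edge, 360 x 275 mm, up to 65 mm high, fixed.
- letter_trays: stack of three grey letter trays at the right edge, 330 x 250 x 185 mm, fixed.
There are look-alikes about, which are no part of the job. There is more than one size of the brush; the one meant has the size given above.

How it is judged:
By the outcome, as a careful person would: the job done as asked, in the order asked, and still so for the second after the job is handed in, while the arm keeps its last pose, push and grip.
It also fails if it takes over 54 s, if anything falls off the work surface, if the arm or the gripper's body presses on something with over 40 N, if the wrist force passes 120 N, or if a joint passes its speed limit or range.

## Working session

There is one attempt and no reset: what is moved stays moved. The work goes in short steps, Python scripts to look and compute and a tool call to move; the robot and the scene stay as the last step left them, time stands still between calls to the robot, and variables do not carry over. Pictures are saved under pics/ and viewed, at most 10 in all, crops included, and the job is handed in when it is done.

Besides the shell and the picture viewer there is one more tool, called after ">>>" by a JSON object that holds its "op" and its "data". play_rows: Moves the arm, as the interface text tells. Its arguments: {"type":"object","properties":{"deltas":{"type":"array"},"squeeze":{"type":"number"}},"required":["deltas"]}

```bash
mkdir -p pics; cat > h.py <<'E'
import numpy as np, cv2
from bench import readout, vision, workorder, robot
def cloud(c):
    h,w=c["range_z"].shape
    K=np.array([[c["fx"],0,c["cx"]],[0,c["fy"],c["cy"]],[0,0,1]],float)
    uv=np.stack(np.meshgrid(np.arange(w),np.arange(h)),-1).reshape(-1,1,2).astype(float)
    n=cv2.undistortPoints(uv,K,np.array(c["D"],float)).reshape(h,w,2)
    z=c["range_z"]
    P=np.dstack([n[...,0]*z,n[...,1]*z,z,np.ones_like(z)])
    T=c["T"] if "T" in c else None
    return P, T
E
python3 - <<'E'
from h import *
s=readout.read_state(); print(s, robot.tip_extent)
for n in("scene","top"):
    c=vision.camera(n); cv2.imwrite(f"pics/{n}0.png",c["img"][...,::-1]); P,T=cloud(c); W=P@np.array(T).T
    np.savez(f"{n}0.npz",W=W[...,:3],img=c["img"],ok=c["range_z"]>0); print(np.array(T).round(3))
a=cv2.imread("pics/top0.png");cv2.imwrite("pics/top0b.png",cv2.resize(a,(800,600),interpolation=cv2.INTER_CUBIC))
a=cv2.imread("pics/scene0.png");cv2.imwrite("pics/scene0b.png",cv2.resize(a,(800,600),interpolation=cv2.INTER_CUBIC))
E
```

```text
{'clock': 0.0, 'joints': array([ 1.08241785e+00,  4.80823244e-01,  1.59692011e+00,  4.13479521e-05,
        1.06512574e+00, -4.65841068e-02]), 'joint_velocities': array([-0.00243166, -0.00082113,  0.00118359,  0.00016991,  0.00156131,
        0.00081684]), 'effort': array([ 2.69120363e-03, -9.50640965e+01, -4.30200219e+01,  4.42530409e-04,
        1.19092996e-02, -2.49149203e-06]), 'tool_pos': array([0.2776703 , 0.5872239 , 0.24166074]), 'orientation': array([-3.14031929e+00, -9.55484685e-05,  2.69977817e+00]), 'wrist_force': array([-0.09896692,  0.15421823, -0.41615617]), 'wrist_torque': array([-0.02929292,  0.0425884 , -0.02189415]), 'grip_force': 0.0, 'opening': 0.08526305603104188} 0.011
[[ 0.725  0.509 -0.463  1.415]
 [ 0.688 -0.518  0.508 -0.901]
 [ 0.019 -0.688 -0.726  1.402]
 [ 0.     0.     0.     1.   ]]
[[-0.007 -0.993  0.119  0.388]
 [-1.     0.007 -0.006  0.022]
 [ 0.005 -0.119 -0.993  1.631]
 [ 0.     0.     0.     1.   ]]
```

View pics/top0b.png

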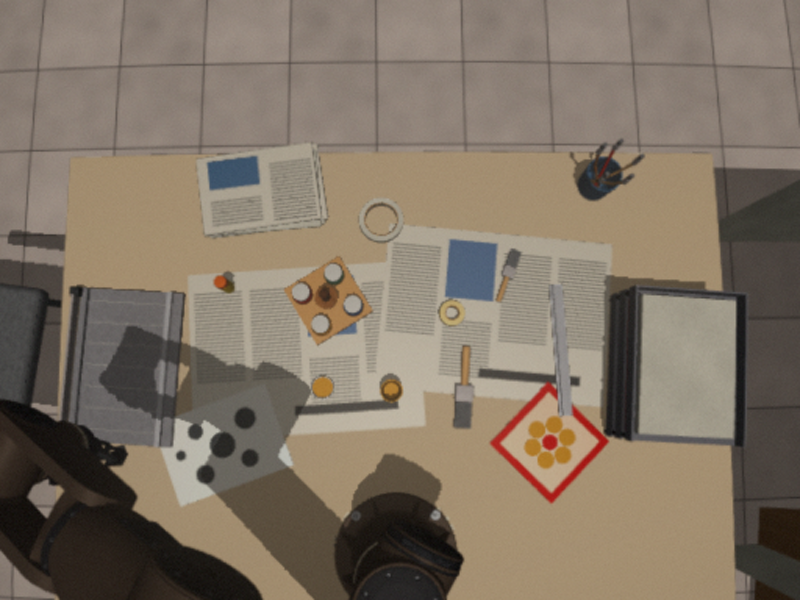

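View pics/scene0b.png

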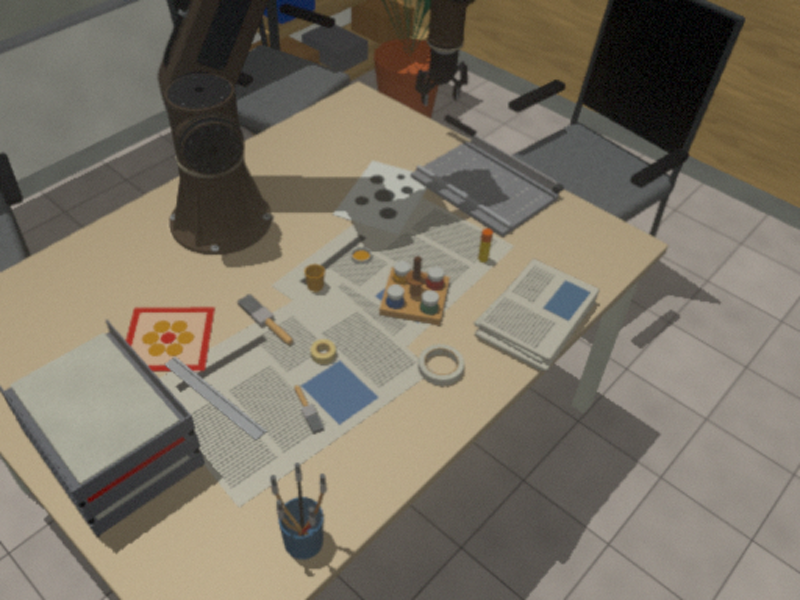

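The top picture shows the caddy at about (327,298), with its dark post in the middle. There are two ring candidates: the cream ring at (452,313), about 26 px wide, and the white ring at (381,220), about 46 px wide. The small cream one fits (60 mm against 106 mm). The next step is to measure both and confirm it in a crop.

```bash
python3 - <<'E'
from h import *
from scipy.optimize import least_squares
for n in("top","scene"):
    d=np.load(f"{n}0.npz"); W,ok,img=d["W"],d["ok"],d["img"]
    print(n)
    c0=dict(roll=None)
    t=np.load("top0.npz")["W"]
    for nm,uv in dict(roll=(289,200),big=(244,141),post=(209,188)).items():
        p=t[uv[1],uv[0]]; print(nm,p.round(3))
        r=.05 if nm=="roll" else .075
        near=ok&(np.hypot(W[...,0]-p[0],W[...,1]-p[1])<r)
        if nm!="post":
            q=W[near&(W[...,2]>.014)&(W[...,2]<.035)]
            bb=(q.min(0)+q.max(0))/2
            # circle enclosing fit
            (cx,cy),R=cv2.minEnclosingCircle(q[:,:2].astype(np.float32))
            print(len(q),"bbox",bb.round(4),"encl",round(cx,4),round(cy,4),round(R,4),"zmed",np.median(q[:,2]).round(4))
        else:
            for lo,hi in((.085,.15),(.066,.082),(.052,.066),(.015,.028)):
                q=W[near&(W[...,2]>lo)&(W[...,2]<hi)]
                print(lo,len(q),q.mean(0).round(4) if len(q) else"", (q.min(0).round(3),q.max(0).round(3)) if len(q) else "")
            q=W[ok&(np.hypot(W[...,0]-p[0],W[...,1]-p[1])<.13)&(W[...,2]>.012)]
            print("caddy rect",cv2.minAreaRect(q[:,:2].astype(np.float32)))
img=np.load("top0.npz")["img"][...,::-1]
cv2.imwrite("pics/crop1.png",np.hstack([cv2.resize(img[170:230,255:325],(420,360),interpolation=cv2.INTER_CUBIC),cv2.resize(img[160:220,175:235],(360,360),interpolation=cv2.INTER_CUBIC)]))
E
```

```text
top
roll [ 0.554 -0.138 -0.002]
167 bbox [ 0.5523 -0.1352  0.0242] encl 0.5525 -0.1353 0.0301 zmed 0.0239
big [ 0.777  0.027 -0.   ]
330 bbox [0.7763 0.0191 0.0236] encl 0.7765 0.0192 0.0611 zmed 0.0235
post [0.583 0.145 0.137]
0.085 41 [0.5821 0.1519 0.13  ] (array([0.574, 0.143, 0.088]), array([0.594, 0.163, 0.146]))
0.066 186 [0.5828 0.1475 0.0721] (array([0.51 , 0.08 , 0.066]), array([0.656, 0.215, 0.081]))
0.052 299 [0.5827 0.1476 0.0612] (array([0.511, 0.074, 0.052]), array([0.658, 0.22 , 0.066]))
0.015 654 [0.5815 0.1446 0.0217] (array([0.51 , 0.071, 0.015]), array([0.653, 0.217, 0.028]))
caddy rect ((0.5633367300033569, 0.13322941958904266), (0.21149763464927673, 0.16405241191387177), 31.34237289428711)
scene
roll [ 0.554 -0.138 -0.002]
165 bbox [ 0.5533 -0.1374  0.023 ] encl 0.5533 -0.1386 0.0343 zmed 0.023
big [ 0.777  0.027 -0.   ]
336 bbox [0.7754 0.0264 0.0241] encl 0.7763 0.0264 0.0575 zmed 0.0232
post [0.583 0.145 0.137]
0.085 64 [0.5879 0.1472 0.1183] (array([0.579, 0.136, 0.085]), array([0.599, 0.158, 0.148]))
0.066 127 [0.5845 0.1452 0.0727] (array([0.512, 0.071, 0.066]), array([0.655, 0.22 , 0.082]))
0.052 250 [0.5859 0.1431 0.0605] (array([0.512, 0.072, 0.052]), array([0.657, 0.219, 0.066]))
0.015 317 [0.5924 0.1304 0.0221] (array([0.509, 0.071, 0.015]), array([0.653, 0.218, 0.028]))
caddy rect ((0.5851156711578369, 0.15082617104053497), (0.15287384390830994, 0.1620217114686966), 31.615968704223633)
```

View pics/crop1.png

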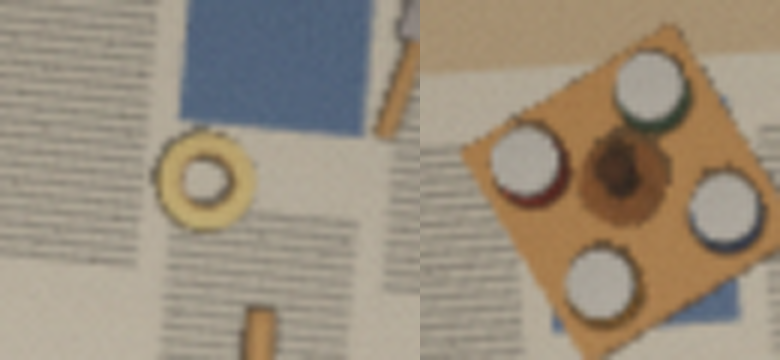

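The crop confirms it: a cream ring with a brown core, measured at 60 mm outside diameter and 24 mm top height, centred near (0.553, -0.136). The caddy post is near (0.584, 0.146) with its tip at 0.145. Moving above the roll.

>>> {"op": "play_rows", "data": {"deltas": [{"dx":0.344,"dy":-0.904,"dz":-0.05,"fingers":1},{"dx":0.344,"dy":-0.904,"dz":-0.05,"fingers":1},{"dx":0.344,"dy":-0.904,"dz":-0.05,"fingers":1},{"dx":0.344,"dy":-0.904,"dz":-0.05,"fingers":1},{"dx":0.344,"dy":-0.904,"dz":-0.05,"fingers":1},{"dx":0.344,"dy":-0.904,"dz":-0.05,"fingers":1},{"dx":0.344,"dy":-0.904,"dz":-0.05,"fingers":1},{"dx":0.344,"dy":-0.904,"dz":-0.05,"fingers":1},{"dx":0.344,"dy":-0.904,"dz":-0.05,"fingers":1},{"dx":0.344,"dy":-0.904,"dz":-0.05,"fingers":1},{"dx":0.344,"dy":-0.904,"dz":-0.05,"fingers":1},{"dx":0.344,"dy":-0.904,"dz":-0.05,"fingers":1},{"dx":0.344,"dy":-0.904,"dz":-0.05,"fingers":1},{"dx":0.344,"dy":-0.904,"dz":-0.05,"fingers":1},{"dx":0.344,"dy":-0.904,"dz":-0.05,"fingers":1},{"dx":0.344,"dy":-0.904,"dz":-0.05,"fingers":1},{"dx":0.344,"dy":-0.904,"dz":-0.05,"fingers":1},{"dx":0.344,"dy":-0.904,"dz":-0.05,"fingers":1},{"dx":0.344,"dy":-0.904,"dz":-0.05,"fingers":1},{"dx":0.344,"dy":-0.904,"dz":-0.05,"fingers":1}]}}

```text
validation failed for argument at $.de...
```

>>> {"op": "play_rows", "data": {"deltas": [{"dx":0.344,"dy":-0.904,"dz":-0.05,"ax":0,"ay":0,"az":0,"fingers":1},{"dx":0.344,"dy":-0.904,"dz":-0.05,"ax":0,"ay":0,"az":0,"fingers":1}]}}

```text
clock: 0.27
tool_pos: [0.307, 0.5099, 0.2373]
orientation: [-3.142, -0.0, 2.702]
wrist_force: [1.0, -0.4, -0.0]
opening: 0.0853
grip_force: 0.0
```

>>> {"op": "play_rows", "data": {"deltas": [{"dx":0.307,"dy":-0.807,"dz":-0.05,"ax":0,"ay":0,"az":0,"fingers":1},{"dx":0.307,"dy":-0.807,"dz":-0.05,"ax":0,"ay":0,"az":0,"fingers":1},{"dx":0.307,"dy":-0.807,"dz":-0.05,"ax":0,"ay":0,"az":0,"fingers":1},{"dx":0.307,"dy":-0.807,"dz":-0.05,"ax":0,"ay":0,"az":0,"fingers":1},{"dx":0.307,"dy":-0.807,"dz":-0.05,"ax":0,"ay":0,"az":0,"fingers":1},{"dx":0.307,"dy":-0.807,"dz":-0.05,"ax":0,"ay":0,"az":0,"fingers":1},{"dx":0.307,"dy":-0.807,"dz":-0.05,"ax":0,"ay":0,"az":0,"fingers":1},{"dx":0.307,"dy":-0.807,"dz":-0.05,"ax":0,"ay":0,"az":0,"fingers":1},{"dx":0.307,"dy":-0.807,"dz":-0.05,"ax":0,"ay":0,"az":0,"fingers":1},{"dx":0.307,"dy":-0.807,"dz":-0.05,"ax":0,"ay":0,"az":0,"fingers":1},{"dx":0.307,"dy":-0.807,"dz":-0.05,"ax":0,"ay":0,"az":0,"fingers":1},{"dx":0.307,"dy":-0.807,"dz":-0.05,"ax":0,"ay":0,"az":0,"fingers":1},{"dx":0.307,"dy":-0.807,"dz":-0.05,"ax":0,"ay":0,"az":0,"fingers":1},{"dx":0.307,"dy":-0.807,"dz":-0.05,"ax":0,"ay":0,"az":0,"fingers":1},{"dx":0.307,"dy":-0.807,"dz":-0.05,"ax":0,"ay":0,"az":0,"fingers":1},{"dx":0.307,"dy":-0.807,"dz":-0.05,"ax":0,"ay":0,"az":0,"fingers":1},{"dx":0.307,"dy":-0.807,"dz":-0.05,"ax":0,"ay":0,"az":0,"fingers":1},{"dx":0.307,"dy":-0.807,"dz":-0.05,"ax":0,"ay":0,"az":0,"fingers":1},{"dx":0.307,"dy":-0.807,"dz":-0.05,"ax":0,"ay":0,"az":0,"fingers":1},{"dx":0.307,"dy":-0.807,"dz":-0.05,"ax":0,"ay":0,"az":0,"fingers":1}]}}

```text
clock: 1.93
tool_pos: [0.5525, -0.1354, 0.1976]
orientation: [-3.142, -0.001, 2.699]
wrist_force: [-0.4, 0.1, -1.1]
opening: 0.0851
grip_force: 0.0
```

```bash
cat >> h.py <<'E'
from scipy.spatial.transform import Rotation
def wrist(tag):
    s=readout.read_state(); c=vision.camera("wrist"); P,_=cloud(c)
    T=np.eye(4);T[:3,:3]=Rotation.from_euler("xyz",s["orientation"]).as_matrix();T[:3,3]=s["tool_pos"]
    Pt=P@np.array(c["tool_from_camera"]).T; W=(Pt@T.T)[...,:3]
    cv2.imwrite(f"pics/{tag}.png",c["img"][...,::-1]); return s,c,Pt[...,:3],W,c["range_z"]>0
E
python3 - <<'E'
from h import *
s,c,Pt,W,ok=wrist("w1"); print(s["tool_pos"],s["orientation"],s["wrist_force"]); print(np.array(c["tool_from_camera"]).round(3))
m=ok&(W[...,2]>.014)&(W[...,2]<.035)&(np.hypot(W[...,0]-.553,W[...,1]+.136)<.05); q=W[m]
print(len(q),((q.min(0)+q.max(0))/2).round(4),(q.max(0)-q.min(0)).round(4),cv2.minEnclosingCircle(q[:,:2].astype(np.float32)),np.median(q[:,2]))
f=ok&(np.abs(Pt[...,2])<.12)&(np.hypot(Pt[...,0],Pt[...,1])<.08)
print("fingers",f.sum(),Pt[f].min(0) if f.any() else"",Pt[f].max(0) if f.any() else "")
for sg in(1,-1):
    g=f&(Pt[...,1]*sg>0)
    if g.any(): print(sg,g.sum(),Pt[g].min(0).round(4),Pt[g].max(0).round(4))
E
```

```text
[ 0.55245925 -0.1353689   0.19761872] [-3.14158204e+00 -1.20534158e-03  2.69932137e+00] [-0.36633169  0.1117397  -1.08480848]
[[-0.    -0.95  -0.313  0.079]
 [ 1.    -0.    -0.     0.001]
 [ 0.    -0.313  0.95  -0.131]
 [ 0.     0.     0.     1.   ]]
1810 [ 0.5539 -0.1345  0.0199] [0.0588 0.0587 0.0116] ((0.5539754033088684, -0.1346675008535385), 0.02993885986506939) 0.023088291243031273
fingers 33383 [-0.01356453 -0.07427323 -0.08284012] [ 1.98208005e-02  7.52433450e-02 -9.00222343e-05]
1 16622 [-0.0136  0.0002 -0.0828] [ 0.0198  0.0752 -0.0006]
-1 16761 [-0.0135 -0.0743 -0.0827] [ 0.0198 -0.     -0.0001]
```

View pics/w1.png

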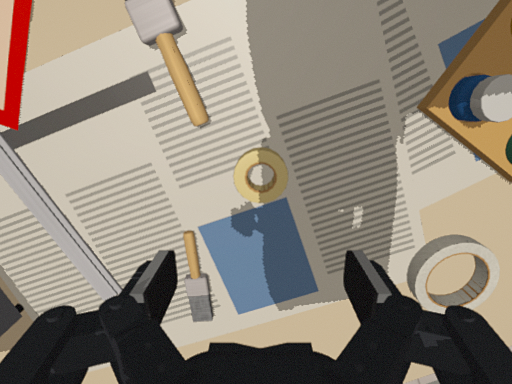

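The wrist view shows the small roll at (260,175), between the fingers' approach lanes, with nothing near either lane. The open fingertips measure about 0 to 2 mm behind the TCP, so `tip_extent` applies to the shut gripper. Descending and gripping.

>>> {"op": "play_rows", "data": {"deltas": [{"dx":0.002,"dy":0.001,"dz":-0.05,"ax":0,"ay":0,"az":0,"fingers":1},{"dx":0.002,"dy":0.001,"dz":-0.1,"ax":0,"ay":0,"az":0,"fingers":1},{"dx":0.002,"dy":0.001,"dz":-0.15,"ax":0,"ay":0,"az":0,"fingers":1},{"dx":0.002,"dy":0.001,"dz":-0.19,"ax":0,"ay":0,"az":0,"fingers":1},{"dx":0.002,"dy":0.001,"dz":-0.215,"ax":0,"ay":0,"az":0,"fingers":1},{"dx":0.002,"dy":0.001,"dz":-0.232,"ax":0,"ay":0,"az":0,"fingers":1},{"dx":0.002,"dy":0.001,"dz":-0.232,"ax":0,"ay":0,"az":0,"fingers":1},{"dx":0.002,"dy":0.001,"dz":-0.232,"ax":0,"ay":0,"az":0,"fingers":0},{"dx":0.002,"dy":0.001,"dz":-0.232,"ax":0,"ay":0,"az":0,"fingers":0},{"dx":0.002,"dy":0.001,"dz":-0.232,"ax":0,"ay":0,"az":0,"fingers":0},{"dx":0.002,"dy":0.001,"dz":-0.232,"ax":0,"ay":0,"az":0,"fingers":0},{"dx":0.002,"dy":0.001,"dz":-0.232,"ax":0,"ay":0,"az":0,"fingers":0}], "squeeze": 30}}

```text
clock: 2.98
tool_pos: [0.5555, -0.1349, 0.014]
orientation: [3.141, 0.002, 2.7]
wrist_force: [-1.1, 4.2, 10.8]
opening: 0.0582
grip_force: 32.8
```

>>> {"op": "play_rows", "data": {"deltas": [{"dx":0,"dy":0,"dz":0.01,"ax":0,"ay":0,"az":0,"fingers":0},{"dx":0,"dy":0,"dz":0.03,"ax":0,"ay":0,"az":0,"fingers":0},{"dx":0,"dy":0,"dz":0.07,"ax":0,"ay":0,"az":0,"fingers":0},{"dx":0,"dy":0,"dz":0.12,"ax":0,"ay":0,"az":0,"fingers":0},{"dx":0,"dy":0,"dz":0.17,"ax":0,"ay":0,"az":0,"fingers":0},{"dx":0,"dy":0,"dz":0.21,"ax":0,"ay":0,"az":0,"fingers":0},{"dx":0,"dy":0,"dz":0.245,"ax":0,"ay":0,"az":0,"fingers":0},{"dx":0,"dy":0,"dz":0.245,"ax":0,"ay":0,"az":0,"fingers":0},{"dx":0,"dy":0,"dz":0.245,"ax":0,"ay":0,"az":0,"fingers":0}]}}

```text
clock: 3.73
tool_pos: [0.5556, -0.1353, 0.2111]
orientation: [3.141, 0.005, 2.7]
wrist_force: [-0.7, 0.8, -1.1]
opening: 0.0578
grip_force: 32.6
```

```bash
python3 - <<'E'
from h import *
s,c,Pt,W,ok=wrist("w2"); print(s["tool_pos"],s["orientation"],s["wrist_force"],s["opening"])
hsv=cv2.cvtColor(c["img"],cv2.COLOR_RGB2HSV)
m=ok&(np.abs(Pt[...,2])<.03)&(np.hypot(Pt[...,0],Pt[...,1])<.045)&(hsv[...,2]>90)
q=Pt[m]; print(m.sum(), q.min(0).round(4),q.max(0).round(4))
zs=np.histogram(q[:,2],bins=24,range=(-.03,.03)); print(zs[0])
z0=np.percentile(q[:,2],5); top=q[np.abs(q[:,2]-np.median(q[:,2]))<.003]
A=np.c_[top[:,:2],np.ones(len(top))]; print("plane",np.linalg.lstsq(A,top[:,2],rcond=None)[0],((top.min(0)+top.max(0))/2).round(4),(top.max(0)-top.min(0)).round(4))
E
```

```text
[ 0.5556027  -0.13528492  0.21107732] [3.1409723  0.00454806 2.6998079 ] [-0.73352507  0.75716018 -1.08862154] 0.05777264129267087
11309 [-0.028  -0.0423 -0.03  ] [0.0318 0.0434 0.0159]
[ 118   60   68   65   64   62   56  292 7452  556  428  377  405  332
  298  284  262  123    7    0    0    0    0    0]
plane [ 0.0014574   0.00087161 -0.00884155] [ 0.0018  0.0004 -0.0087] [0.0595 0.0853 0.006 ]
```

View pics/w2.png

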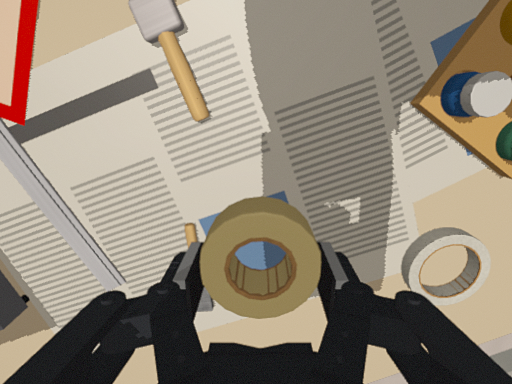

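The roll is held flat and centred at about (260,262), its underside 15 mm below the TCP. Next I move beside the post so the wrist camera can locate it.

>>> {"op": "play_rows", "data": {"deltas": [{"dx":0.113,"dy":0.314,"dz":0,"ax":0,"ay":0,"az":0,"fingers":0},{"dx":0.113,"dy":0.314,"dz":0,"ax":0,"ay":0,"az":0,"fingers":0},{"dx":0.113,"dy":0.314,"dz":0,"ax":0,"ay":0,"az":0,"fingers":0},{"dx":0.113,"dy":0.314,"dz":0,"ax":0,"ay":0,"az":0,"fingers":0},{"dx":0.113,"dy":0.314,"dz":0,"ax":0,"ay":0,"az":0,"fingers":0},{"dx":0.113,"dy":0.314,"dz":0,"ax":0,"ay":0,"az":0,"fingers":0},{"dx":0.113,"dy":0.314,"dz":0,"ax":0,"ay":0,"az":0,"fingers":0},{"dx":0.113,"dy":0.314,"dz":0,"ax":0,"ay":0,"az":0,"fingers":0},{"dx":0.113,"dy":0.314,"dz":0,"ax":0,"ay":0,"az":0,"fingers":0},{"dx":0.113,"dy":0.314,"dz":0,"ax":0,"ay":0,"az":0,"fingers":0},{"dx":0.113,"dy":0.314,"dz":0,"ax":0,"ay":0,"az":0,"fingers":0}]}}

```text
clock: 4.7
tool_pos: [0.6445, 0.1149, 0.2079]
orientation: [-3.141, -0.001, 2.699]
wrist_force: [0.3, -0.6, -0.8]
opening: 0.0581
grip_force: 32.7
```

```bash
python3 - <<'E'
from h import *
s,c,Pt,W,ok=wrist("w3"); print(s["tool_pos"],s["orientation"],s["wrist_force"],s["opening"])
from scipy.optimize import least_squares
near=ok&(np.hypot(W[...,0]-.584,W[...,1]-.146)<.04)
for lo,hi,R in((.100,.132,.010),(.132,.15,0),(.0715,.0785,.026)):
    q=W[near&(W[...,2]>lo)&(W[...,2]<hi)]
    print(lo,len(q),q.mean(0).round(4),q.min(0).round(4),q.max(0).round(4), "encl",cv2.minEnclosingCircle(q[:,:2].astype(np.float32)))
    if R==.01:
        f=least_squares(lambda p:np.hypot(q[:,0]-p[0],q[:,1]-p[1])-R,[.584,.146],loss="soft_l1",f_scale=.001); print("cyl",f.x,np.std(f.fun))
Rt=Rotation.from_euler("xyz",s["orientation"]).as_matrix(); print("roll centre",(s["tool_pos"]+Rt@[.0018,0,.003]).round(4))
np.savez("w3.npz",W=W,ok=ok,Pt=Pt)
E
```

```text
[0.64446508 0.11492411 0.20786803] [-3.14071385e+00 -9.63837976e-04  2.69869933e+00] [ 0.33788065 -0.6243468  -0.78815516] 0.05814318028073656
0.1 7 [0.577  0.1504 0.1234] [0.5757 0.1463 0.1063] [0.5794 0.1556 0.1314] encl ((0.5775530338287354, 0.15093323588371277), 0.005061620380729437)
cyl [0.58572331 0.1540984 ] 4.633699656051672e-05
0.132 666 [0.5851 0.1535 0.1398] [0.5757 0.1442 0.1327] [0.5953 0.163  0.1453] encl ((0.5854158997535706, 0.15301096439361572), 0.010083337314426899)
0.0715 2084 [0.584  0.1535 0.074 ] [0.5602 0.1283 0.0716] [0.6111 0.179  0.0766] encl ((0.5855906009674072, 0.1536519080400467), 0.025839492678642273)
roll centre [0.6428 0.1157 0.2049]
```

View pics/w3.png

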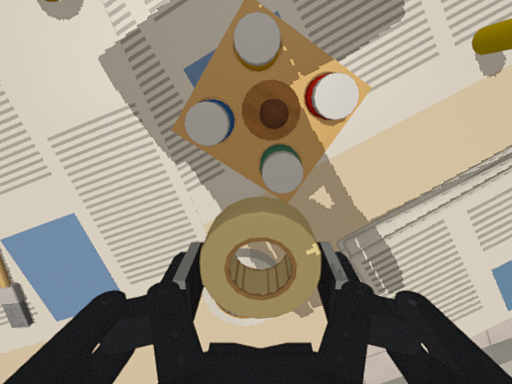

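The wrist view shows the post tip at (272,112), the ledge around it, and the four pots. Its position is 6 mm in y from the scene camera's estimate, so I cross-check with the lids in all three views.

```bash
cat > lids.py <<'E'
from h import *
def lids(W,ok,name,c=(.585,.15)):
    m=ok&(np.abs(W[...,2]-.062)<.0035)&(np.hypot(W[...,0]-c[0],W[...,1]-c[1])<.1)&(np.hypot(W[...,0]-c[0],W[...,1]-c[1])>.035)
    n,l,st,_=cv2.connectedComponentsWithStats(m.astype(np.uint8)); C=[]
    for i in range(1,n):
        if st[i,4]>25:
            (x,y),r=cv2.minEnclosingCircle(W[l==i][:,:2].astype(np.float32)); C.append((x,y,r))
    C=np.array(C); print(name,C.round(4).tolist(),"mean",C.mean(0).round(4))
    m=ok&(np.abs(W[...,2]-.022)<.004)&(np.hypot(W[...,0]-c[0],W[...,1]-c[1])<.125)
    print("  block",cv2.minAreaRect(W[m][:,:2].astype(np.float32)))
E
python3 - <<'E'
from lids import *
for n in("top","scene"):
    d=np.load(n+"0.npz"); lids(d["W"],d["ok"],n+"0")
    c=vision.camera(n); P,T=cloud(c); lids((P@np.array(T).T)[...,:3],c["range_z"]>0,n+"1")
d=np.load("w3.npz"); lids(d["W"],d["ok"],"w3")
E
```

```text
top0 [[0.6434, 0.1386, 0.0203], [0.5982, 0.2116, 0.0203], [0.5694, 0.0936, 0.0201], [0.5254, 0.1672, 0.0203]] mean [0.5841 0.1527 0.0202]
  block ((0.5843839645385742, 0.15305644273757935), (0.15293008089065552, 0.1521579921245575), 31.273853302001953)
top1 [[0.6341, 0.1448, 0.0141], [0.6034, 0.2063, 0.0155]] mean [0.6187 0.1755 0.0148]
  block ((0.6338332295417786, 0.15117375552654266), (0.05775115266442299, 0.13354970514774323), 5.1595234870910645)
scene0 [[0.527, 0.1653, 0.0214], [0.5977, 0.2103, 0.023], [0.5698, 0.0918, 0.0222], [0.6459, 0.138, 0.0225]] mean [0.5851 0.1513 0.0222]
  block ((0.5845784544944763, 0.15240302681922913), (0.15173101425170898, 0.1592290848493576), 31.41407585144043)
scene1 [[0.5302, 0.164, 0.0239], [0.6033, 0.2077, 0.0233], [0.5696, 0.0925, 0.0226], [0.6425, 0.1362, 0.0227]] mean [0.5864 0.1501 0.0231]
  block ((0.5846667885780334, 0.15156012773513794), (0.15313144028186798, 0.15917611122131348), 31.80735206604004)
w3 [[0.5262, 0.1683, 0.0204], [0.5999, 0.2124, 0.0206], [0.5713, 0.0947, 0.0206], [0.645, 0.1395, 0.0204]] mean [0.5856 0.1537 0.0205]
  block ((0.585972011089325, 0.1538831889629364), (0.1531885266304016, 0.15283647179603577), 31.30967140197754)
```

All three views agree on the caddy centre, about (0.5855, 0.1535). Moving the roll over the post.

>>> {"op": "play_rows", "data": {"deltas": [{"dx":-0.036,"dy":0.0235,"dz":0,"ax":0,"ay":0,"az":0,"fingers":0},{"dx":-0.072,"dy":0.047,"dz":0,"ax":0,"ay":0,"az":0,"fingers":0},{"dx":-0.072,"dy":0.047,"dz":0,"ax":0,"ay":0,"az":0,"fingers":0},{"dx":-0.072,"dy":0.047,"dz":0,"ax":0,"ay":0,"az":0,"fingers":0},{"dx":-0.072,"dy":0.047,"dz":0,"ax":0,"ay":0,"az":0,"fingers":0},{"dx":-0.072,"dy":0.047,"dz":0,"ax":0,"ay":0,"az":0,"fingers":0},{"dx":-0.072,"dy":0.047,"dz":0,"ax":0,"ay":0,"az":0,"fingers":0}]}}

```text
clock: 5.43
tool_pos: [0.5883, 0.1532, 0.2084]
orientation: [3.141, 0.0, 2.699]
wrist_force: [-0.9, -0.3, -0.4]
opening: 0.0579
grip_force: 32.7
```

```bash
python3 - <<'E'
from h import *
for k in range(3):
    s,c,Pt,W,ok=wrist("w4"); p=s["tool_pos"]; R=Rotation.from_euler("xyz",s["orientation"]).as_matrix()
    hsv=cv2.cvtColor(c["img"],cv2.COLOR_RGB2HSV)
    m=ok&(np.abs(Pt[...,2]+.0088)<.0015)&(np.hypot(Pt[...,0],Pt[...,1])<.034)&(hsv[...,2]>60)
    q=Pt[m]; cc=[.0018,0,0]; 
    print(p.round(4),s["orientation"].round(4),"roll",(p+R@cc).round(4),"topmeas x",q[:,0].min().round(4),q[:,0].max().round(4))
    n=ok&(W[...,2]>.125)&(W[...,2]<.15)&(np.hypot(W[...,0]-.5855,W[...,1]-.1535)<.02); print("rod px",n.sum(), W[n].mean(0).round(4) if n.any() else "")
E
```

```text
[0.5883 0.1532 0.2084] [3.1414e+00 4.0000e-04 2.6989e+00] roll [0.5866 0.154  0.2084] topmeas x -0.028 0.0318
rod px 105 [0.5777 0.1574 0.1311]
[0.5882 0.1533 0.2084] [3.1414e+00 3.0000e-04 2.6989e+00] roll [0.5865 0.154  0.2084] topmeas x -0.0278 0.0317
rod px 98 [0.5778 0.1576 0.131 ]
[0.588  0.1533 0.2083] [-3.1416  0.      2.699 ] roll [0.5864 0.1541 0.2083] topmeas x -0.0283 0.0316
rod px 90 [0.5777 0.1575 0.131 ]
```

View pics/w4.png

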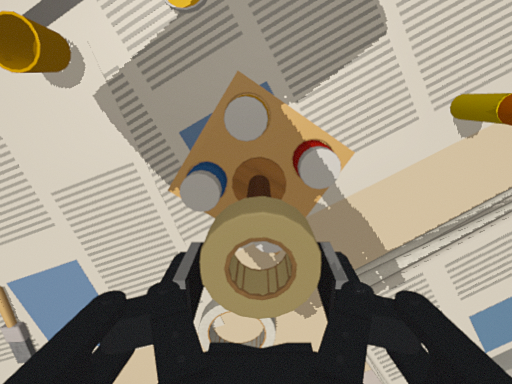

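The roll is aligned over the post, which shows at (258,187) behind it. About 1 mm to trim while descending.

>>> {"op": "play_rows", "data": {"deltas": [{"dx":-0.001,"dy":-0.001,"dz":-0.03,"ax":0,"ay":0,"az":0,"fingers":0},{"dx":-0.001,"dy":-0.001,"dz":-0.05,"ax":0,"ay":0,"az":0,"fingers":0},{"dx":-0.001,"dy":-0.001,"dz":-0.06,"ax":0,"ay":0,"az":0,"fingers":0},{"dx":-0.001,"dy":-0.001,"dz":-0.07,"ax":0,"ay":0,"az":0,"fingers":0},{"dx":-0.001,"dy":-0.001,"dz":-0.08,"ax":0,"ay":0,"az":0,"fingers":0},{"dx":-0.001,"dy":-0.001,"dz":-0.09,"ax":0,"ay":0,"az":0,"fingers":0},{"dx":-0.001,"dy":-0.001,"dz":-0.1,"ax":0,"ay":0,"az":0,"fingers":0},{"dx":-0.001,"dy":-0.001,"dz":-0.1,"ax":0,"ay":0,"az":0,"fingers":0}]}}

```text
clock: 6.25
tool_pos: [0.5861, 0.1529, 0.127]
orientation: [-3.141, -0.001, 2.7]
wrist_force: [0.1, -0.5, -0.7]
opening: 0.0577
grip_force: 32.7
```

>>> {"op": "play_rows", "data": {"deltas": [{"dx":0,"dy":0,"dz":-0.01,"ax":0,"ay":0,"az":0,"fingers":0},{"dx":0,"dy":0,"dz":-0.02,"ax":0,"ay":0,"az":0,"fingers":0},{"dx":0,"dy":0,"dz":-0.03,"ax":0,"ay":0,"az":0,"fingers":0},{"dx":0,"dy":0,"dz":-0.038,"ax":0,"ay":0,"az":0,"fingers":0},{"dx":0,"dy":0,"dz":-0.043,"ax":0,"ay":0,"az":0,"fingers":0},{"dx":0,"dy":0,"dz":-0.043,"ax":0,"ay":0,"az":0,"fingers":0},{"dx":0,"dy":0,"dz":-0.043,"ax":0,"ay":0,"az":0,"fingers":0}]}}

```text
clock: 6.83
tool_pos: [0.5866, 0.153, 0.0937]
orientation: [-3.141, -0.0, 2.7]
wrist_force: [-0.3, 0.1, 0.2]
opening: 0.0579
grip_force: 32.7
```

>>> {"op": "play_rows", "data": {"deltas": [{"dx":0,"dy":0,"dz":-0.003,"ax":0,"ay":0,"az":0,"fingers":0},{"dx":0,"dy":0,"dz":-0.003,"ax":0,"ay":0,"az":0,"fingers":0},{"dx":0,"dy":0,"dz":-0.003,"ax":0,"ay":0,"az":0,"fingers":0.5},{"dx":0,"dy":0,"dz":-0.003,"ax":0,"ay":0,"az":0,"fingers":0.8},{"dx":0,"dy":0,"dz":-0.003,"ax":0,"ay":0,"az":0,"fingers":1},{"dx":0,"dy":0,"dz":-0.003,"ax":0,"ay":0,"az":0,"fingers":1},{"dx":0,"dy":0,"dz":-0.003,"ax":0,"ay":0,"az":0,"fingers":1},{"dx":0,"dy":0,"dz":-0.003,"ax":0,"ay":0,"az":0,"fingers":1},{"dx":0,"dy":0,"dz":0.02,"ax":0,"ay":0,"az":0,"fingers":1},{"dx":0,"dy":0,"dz":0.05,"ax":0,"ay":0,"az":0,"fingers":1},{"dx":0,"dy":0,"dz":0.09,"ax":0,"ay":0,"az":0,"fingers":1},{"dx":0,"dy":0,"dz":0.12,"ax":0,"ay":0,"az":0,"fingers":1},{"dx":0,"dy":0,"dz":0.14,"ax":0,"ay":0,"az":0,"fingers":1},{"dx":0,"dy":0,"dz":0.14,"ax":0,"ay":0,"az":0,"fingers":1},{"dx":0,"dy":0,"dz":0.14,"ax":0,"ay":0,"az":0,"fingers":1}]}}

```text
clock: 8.08
tool_pos: [0.5871, 0.1531, 0.2068]
orientation: [3.141, 0.001, 2.7]
wrist_force: [-1.1, 0.2, -1.7]
opening: 0.0854
grip_force: 0.0
```

```bash
python3 - <<'E'
from lids import *
s,c,Pt,W,ok=wrist("w5"); print(s["tool_pos"],s["orientation"],s["wrist_force"],s["opening"])
lids(W,ok,"w5",(.5855,.1535))
near=ok&(np.hypot(W[...,0]-.5855,W[...,1]-.1535)<.045)
q=W[near&(W[...,2]>.092)&(W[...,2]<.107)]; A=np.c_[q[:,:2]-[.5855,.1535],np.ones(len(q))]
print("roll top",len(q),np.linalg.lstsq(A,q[:,2],rcond=None)[0].round(4),cv2.minEnclosingCircle(q[:,:2].astype(np.float32)))
q=W[near&(W[...,2]>.132)&(W[...,2]<.15)]; print("tip",len(q),cv2.minEnclosingCircle(q[:,:2].astype(np.float32)),q[:,2].max())
E
```

```text
[0.58709593 0.15311798 0.20675904] [3.14052463e+00 1.43791097e-03 2.69984127e+00] [-1.05006171  0.20358714 -1.74976364] 0.08541292266908246
w5 [[0.5268, 0.1682, 0.0205], [0.6001, 0.2124, 0.0207], [0.5717, 0.095, 0.0207], [0.6441, 0.1399, 0.0203]] mean [0.5857 0.1539 0.0205]
  block ((0.5857071280479431, 0.1537015736103058), (0.15170647203922272, 0.15279561281204224), 31.312355041503906)
roll top 2514 [ 0.007  -0.0034  0.098 ] ((0.5854806900024414, 0.15448012948036194), 0.030011935159564018)
tip 545 ((0.5854105949401855, 0.15410736203193665), 0.009885312989354134) 0.144363386237441
```

View pics/w5.png

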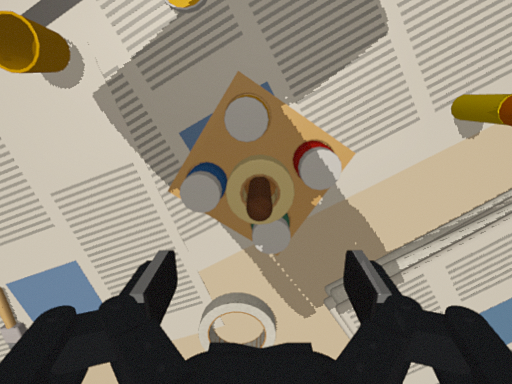

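The roll lies flat on the ledge: its top is at 98 mm, tilted under 0.5°, centred on the post. All four pots are in place. Now gripping the bare rod.

>>> {"op": "play_rows", "data": {"deltas": [{"dx":-0.002,"dy":0.001,"dz":-0.04,"ax":0,"ay":0,"az":0,"fingers":1},{"dx":-0.002,"dy":0.001,"dz":-0.08,"ax":0,"ay":0,"az":0,"fingers":1},{"dx":-0.002,"dy":0.001,"dz":-0.105,"ax":0,"ay":0,"az":0,"fingers":1},{"dx":-0.002,"dy":0.001,"dz":-0.115,"ax":0,"ay":0,"az":0,"fingers":0.5},{"dx":-0.002,"dy":0.001,"dz":-0.115,"ax":0,"ay":0,"az":0,"fingers":0},{"dx":-0.002,"dy":0.001,"dz":-0.115,"ax":0,"ay":0,"az":0,"fingers":-0.3},{"dx":-0.002,"dy":0.001,"dz":-0.115,"ax":0,"ay":0,"az":0,"fingers":-0.4},{"dx":-0.002,"dy":0.001,"dz":-0.115,"ax":0,"ay":0,"az":0,"fingers":-0.4},{"dx":-0.002,"dy":0.001,"dz":-0.115,"ax":0,"ay":0,"az":0,"fingers":-0.4},{"dx":-0.002,"dy":0.001,"dz":-0.115,"ax":0,"ay":0,"az":0,"fingers":-0.4}], "squeeze": 40}}

```text
clock: 8.97
tool_pos: [0.5856, 0.1539, 0.1149]
orientation: [3.141, 0.001, 2.7]
wrist_force: [0.5, 0.0, -0.4]
opening: 0.0254
grip_force: 0.0
```

```bash
python3 - <<'E'
from h import *
s,c,Pt,W,ok=wrist("w6"); print(s["tool_pos"],s["orientation"],s["wrist_force"],s["opening"],s["grip_force"])
E
```

```text
[0.58555667 0.15388516 0.11487967] [3.14076786e+00 1.10859292e-03 2.69978994e+00] [ 0.50836299  0.0493145  -0.41005409] 0.025402080124724245 0.0
```

Centred on the rod at 25 mm opening, no contact yet. Closing fully now.

>>> {"op": "play_rows", "data": {"deltas": [{"dx":0,"dy":0,"dz":0,"ax":0,"ay":0,"az":0,"fingers":-1},{"dx":0,"dy":0,"dz":0,"ax":0,"ay":0,"az":0,"fingers":-1},{"dx":0,"dy":0,"dz":0,"ax":0,"ay":0,"az":0,"fingers":-1},{"dx":0,"dy":0,"dz":0,"ax":0,"ay":0,"az":0,"fingers":-1},{"dx":0,"dy":0,"dz":0,"ax":0,"ay":0,"az":0,"fingers":-1}], "squeeze": 100}}

```text
clock: 9.43
tool_pos: [0.5852, 0.1538, 0.1146]
orientation: [3.141, 0.0, 2.7]
wrist_force: [-1.2, -0.8, 8.3]
opening: 0.0179
grip_force: 97.4
```

>>> {"op": "play_rows", "data": {"deltas": [{"dx":0,"dy":0,"dz":0.003,"ax":0,"ay":0,"az":0,"fingers":-1},{"dx":0,"dy":0,"dz":0.007,"ax":0,"ay":0,"az":0,"fingers":-1},{"dx":0,"dy":0,"dz":0.012,"ax":0,"ay":0,"az":0,"fingers":-1},{"dx":0,"dy":0,"dz":0.017,"ax":0,"ay":0,"az":0,"fingers":-1},{"dx":0,"dy":0,"dz":0.02,"ax":0,"ay":0,"az":0,"fingers":-1},{"dx":0,"dy":0,"dz":0.021,"ax":0,"ay":0,"az":0,"fingers":-1},{"dx":0,"dy":0,"dz":0.021,"ax":0,"ay":0,"az":0,"fingers":-1},{"dx":0,"dy":0,"dz":0.021,"ax":0,"ay":0,"az":0,"fingers":-1}]}}

```text
clock: 10.1
tool_pos: [0.585, 0.1538, 0.1308]
orientation: [-3.142, -0.0, 2.7]
wrist_force: [-0.4, -0.3, -7.7]
opening: 0.0184
grip_force: 97.8
```

```bash
cat > tilt.py <<'E'
from h import *
def tilt(tag):
    s,c,Pt,W,ok=wrist(tag); p=s["tool_pos"]; print(p.round(4),s["orientation"].round(4),s["wrist_force"].round(1),s["wrist_torque"].round(3),s["opening"],s["grip_force"])
    h=p[2]-.1146; d=np.hypot(W[...,0]-p[0],W[...,1]-p[1])
    for nm,z,r0,r1 in(("roll",.099,.011,.031),("lids",.0625,.035,.09),("block",.022,.03,.105)):
        m=ok&(np.abs(W[...,2]-z-h)<.008)&(d>r0)&(d<r1)&(Pt[...,2]>.02-.014); q=W[m]
        if len(q)<30: print(nm,len(q)); continue
        A=np.c_[q[:,:2]-p[:2],np.ones(len(q))]; k=np.linalg.lstsq(A,q[:,2],rcond=None)[0]
        r=q[:,2]-A@k; g=np.abs(r)<.0025; k=np.linalg.lstsq(A[g],q[g,2],rcond=None)[0]
        print(nm,len(q),"slope deg",np.degrees(k[:2]).round(2),"z",k[2].round(4),"expected",round(z+h,4))
E
python3 -c "
from tilt import *; tilt('w7')"
```

```text
[0.585  0.1538 0.1308] [-3.1416 -0.      2.6998] [-0.4 -0.3 -7.7] [ 0.013  0.032 -0.029] 0.018396039341624024 97.77647763490677
roll 3532 slope deg [ 0.29 -0.27] z 0.114 expected 0.1152
lids 8892 slope deg [-0.16 -0.02] z 0.0779 expected 0.0787
block 12716 slope deg [-0.12 -0.07] z 0.0371 expected 0.0382
```

Lifted 16 mm, level and firm, with about 7.7 N of weight. Continuing to 10 cm.

>>> {"op": "play_rows", "data": {"deltas": [{"dx":0,"dy":0,"dz":0.004,"ax":0,"ay":0,"az":0,"fingers":-1},{"dx":0,"dy":0,"dz":0.01,"ax":0,"ay":0,"az":0,"fingers":-1},{"dx":0,"dy":0,"dz":0.018,"ax":0,"ay":0,"az":0,"fingers":-1},{"dx":0,"dy":0,"dz":0.028,"ax":0,"ay":0,"az":0,"fingers":-1},{"dx":0,"dy":0,"dz":0.039,"ax":0,"ay":0,"az":0,"fingers":-1},{"dx":0,"dy":0,"dz":0.05,"ax":0,"ay":0,"az":0,"fingers":-1},{"dx":0,"dy":0,"dz":0.061,"ax":0,"ay":0,"az":0,"fingers":-1},{"dx":0,"dy":0,"dz":0.072,"ax":0,"ay":0,"az":0,"fingers":-1},{"dx":0,"dy":0,"dz":0.082,"ax":0,"ay":0,"az":0,"fingers":-1},{"dx":0,"dy":0,"dz":0.091,"ax":0,"ay":0,"az":0,"fingers":-1},{"dx":0,"dy":0,"dz":0.098,"ax":0,"ay":0,"az":0,"fingers":-1},{"dx":0,"dy":0,"dz":0.103,"ax":0,"ay":0,"az":0,"fingers":-1},{"dx":0,"dy":0,"dz":0.106,"ax":0,"ay":0,"az":0,"fingers":-1},{"dx":0,"dy":0,"dz":0.106,"ax":0,"ay":0,"az":0,"fingers":-1},{"dx":0,"dy":0,"dz":0.106,"ax":0,"ay":0,"az":0,"fingers":-1},{"dx":0,"dy":0,"dz":0.106,"ax":0,"ay":0,"az":0,"fingers":-1},{"dx":0,"dy":0,"dz":0.106,"ax":0,"ay":0,"az":0,"fingers":-1},{"dx":0,"dy":0,"dz":0.106,"ax":0,"ay":0,"az":0,"fingers":-1}]}}

```text
clock: 11.65
tool_pos: [0.585, 0.1538, 0.2153]
orientation: [-3.141, -0.0, 2.7]
wrist_force: [0.2, 0.2, -7.5]
opening: 0.0174
grip_force: 97.8
```

```bash
python3 -c "
from tilt import *; tilt('w8')
print(np.abs(readout.read_state()['joint_velocities']).max())
c=vision.camera('scene'); a=c['img'][100:260,180:360,::-1]; b=cv2.imread('pics/w8.png')
cv2.imwrite('pics/fin.png',np.hstack([cv2.resize(a,(432,384),interpolation=cv2.INTER_CUBIC),cv2.resize(b,(368,276)) if 0 else cv2.copyMakeBorder(cv2.resize(b,(368,276)),0,108,0,0,0)]))"
```

```text
[0.585  0.1538 0.2153] [-3.1413e+00 -4.0000e-04  2.6998e+00] [ 0.2  0.2 -7.5] [-0.026  0.001  0.031] 0.017390830817963797 97.84026592969894
roll 3541 slope deg [ 0.34 -0.32] z 0.1986 expected 0.1997
lids 8898 slope deg [-0.19 -0.01] z 0.1624 expected 0.1632
block 12706 slope deg [-0.14 -0.07] z 0.1216 expected 0.1227
0.002384934133286805
```

View pics/fin.png

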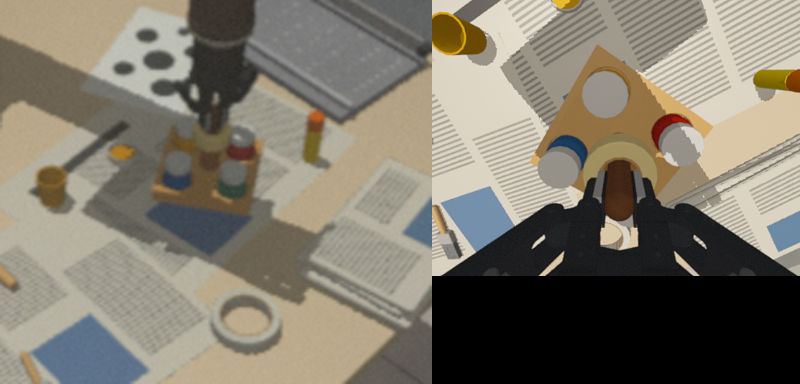

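The scene view (left, caddy at about (208,175)) shows it hanging level with the roll on the ledge and the pots in their wells. The caddy's underside is about 0.100 m up, tilted 0.2° or less, and the arm is still.

```bash
python3 -c "
from h import *; print(workorder.hand_in())"
```

```text
the job is handed in; nothing more can be done
None
```

The roll lies flat on the post's ledge, and the arm is holding the caddy level and still about 10 cm above the table with all four pots in place; the job is handed in (about 12 s used), but no verdict was shown.

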